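# Seat a board in the bench tester and hold its enabling paddle at half travel

## Task

Take the circuit board with the finned heat sink, lower it (do not drop it) flat into the tester's nest with its socket strip towards the sliding contacts, and let go of it. Then press the tester's spring-loaded paddle down to half travel, its front bar level with the pointer pin beside it, and finish while still holding it there with the gripper: it must never be pushed to its bottom stop, which aborts the test. Leave the board with the round coil and everything else on the bench where it is.

Things in the scene. Friction and masses are not known exactly. Their poses are not given: they have to be found in the camera images.
- jig: The board tester, fixed to the bench: grey base 150 (x) x 300 (y) x 30 high mm, the nest on its +y half, the paddle on its -y half. Origin: centre of its underside, at bench height. x points away from the robot, y along its length towards the nest, z up; it is turned by up to 0.3 rad.
- nest (a point): Centre of the nest's floor: 75 mm along the jig's +y from its origin, 30 mm above the bench; axes as the jig's. The pocket is 56 (x) x 84 (y) mm, 6 mm deep, in aluminium walls 6 mm thick; its -y end, towards the contacts, is open in the middle. The board lies in it with 2 mm of play on each side, long side along the jig's y, socket strip at the -y end.
- contact_block (a point): Middle of the underside of the sliding contacts: a black block 44 (x) x 20 (y) x 17 high mm with brass pins, on the jig between paddle and nest. The paddle drives it: as the paddle goes down it slides up to 14 mm towards the nest and its pins enter the seated board's socket strip. It never pushes the board.
- board: The board to test: loose, green, 52 (x) x 80 (y) x 4 mm, about 90 g, flat on the bench left or right of the tester, turned by up to 0.6 rad. Origin: centre of its underside; z up. At its middle a finned aluminium heat sink 24 (x) x 30 (y) mm, 4 to 28 mm above the underside: grip it there, across x. Black socket strip 34 x 8 x 9 high mm along its -y end; other parts under 3 mm high.
- board_socket (a point): Middle of the board's socket strip at board height: 35 mm along the board's -y from its origin, 4 mm above its underside.
- paddle: The paddle: steel plate 34 mm wide with a black rubber cross bar (14 mm diameter, 56 mm long along the jig's y) at its end nearest the robot. Origin: middle of the bar's axis, which is 80 mm above the bench released, 60 at half travel, 40 at the bottom stop; at half travel it is at jig x = -40, y = -85 mm. Press the bar straight down from above with closed fingers.
- pointer (a point): Tip of the pointer pin that marks half travel: the bar's axis is level with it. It is 60 mm above the bench, beside the bar's -y end, on a small aluminium post (10 x 8 mm) whose top is 80 mm above the bench.
- enable (a joint): Paddle angle, rad: 0 released (raised by its spring), 0.225 half travel, 0.45 bottom stop. The hinge lies 90 mm behind the bar, along the jig's y, at jig x = +50 mm, 55 mm above the bench. Spring return: pressing on the bar takes about 4 N to start, 8 N at half travel, 12 N at the bottom stop.
- coil_board: The other loose board, of the same size and layout but with a round copper coil (29 mm diameter, 24 mm high) instead of the heat sink. Origin: centre of its underside. Leave it; it lies on the side of the tester where the heat-sink board does not.
- meter: Green multimeter lying flat, 170 x 85 x 42 mm, origin under its centre. Leave it.
- solder_spool: Standing solder spool, 62 mm diameter, 56 mm high, origin under its centre. Leave it.
- screwdriver: Screwdriver lying on the bench, 170 mm long, 20 mm thick, beside the multimeter. Leave it.
- pliers: Pliers with orange handles, 150 mm long, 12 mm high, lying near the robot. Leave them.
- flux_jar: Small jar, 44 mm diameter, 45 mm high, origin under its centre. Leave it.
- parts_tray: Grey divided tray 90 x 130 x 25 mm, origin under its centre. Leave it.
Things that resemble listed ones, but are neither listed nor needed, are in the scene too. What is shaped like the board but blue or pink is not meant.

How it is judged:
By the outcome, as a careful person would: the job done as asked, in the order asked, and still so for the second after the job is handed in, while the arm keeps its last pose, push and grip.
It also fails if it takes over 45 s, if anything falls off the work surface, if the arm or the gripper's body presses on something with over 40 N, if the wrist force passes 120 N, or if a joint passes its speed limit or range.

## Robot

A 6-joint arm with a two-finger parallel gripper is mounted at the origin on the work surface. World frame = base frame: x ahead of the robot, y to its left, z up, the work surface at z = 0. Lengths are in mm, angles in rad, forces in N, time in s.
With the tool pointing down it reaches from about 400 to 925 mm from the base axis. Payload 12.5 kg.
Tool frame: the origin (TCP) lies midway between the tips of the shut fingers; the grasp point (between the pads) lies 19 mm behind it (env.pinch_z is the z of the grasp point in the tool frame, in mm); z points along the fingers, y is the line along which they close (so a half turn about z gives the same grasp; the last joint's range is limited). The gripper opens to 95 mm and grips with 3 to 60 N. Pads are 20 mm wide; open, the fingers measure 119 mm over their backs; the gripper's body (75 mm by 180 mm) begins 59 mm behind the grasp point.
Start: joints at [-1.336, 0.491, 1.559, -0, 1.092, -0.106], TCP at [208.925, -589.067, 190.061] pointing down, gripper open.
Joint ranges: [-3.1, 3.1], [-0.84, 2.19], [0.05, 2.79], [-1.13, 4.28], [0.06, 2.93], [-2.69, 2.69]. Speed limits (rad/s): [2.22, 2.22, 2.79, 3.14, 3.14, 3.14].

## Interface

Orientations are given as [roll, pitch, yaw] about the fixed x, y, z axes, in that order (R = Rz(yaw) Ry(pitch) Rx(roll)).
In Python, from cell import env, eyes gives the robot as it stands.
- The arm moves only by the shell command python3 -m inch 'ROWS'. ROWS is JSON, a list of rows, each a list of 3 entries, a list of its own where there are three numbers: the shift along the tool's x, y, z in units of 60 mm (1.0 is 60 mm), then the turn about the tool's z in units of 5 degrees (1.0 is 5 degrees), then the closure, from -1 (fully open) to 1 (shut). In form: [[[tx, ty, tz], turn, claw], ...]. A call has exactly 10 rows; each row shifts and turns the commanded pose from where the row before left it, along the tool's axes as they then stand; what a row does not reach is not made up. A row lasts 1/8 s, in which the tool goes at most 62.5 mm and 10.7 degrees, less where a joint would pass 70% of its speed; a pose out of reach is approached as far as the arm can. A call is refused whole if a number of a shift passes 1 or a number of a turn 1, either way. A call with a gripper value outside its range is refused whole. The fingers move at their own pace and stop on an object; the grip force is fixed at half the most. Time passes only in rows, so rows that do not move let the fingers close, or fill a call up. It gives the time, the measured TCP pose, the force, the opening and the grip force at its end, in the units of the state.
- env.state(): the state, without advancing time (a new reading comes with each control period).
- eyes.read_camera(name): name is "scene" or "top"; returns a dict with "pixels" (400x640x3 uint8, red, green, blue), "fx", "fy", "cx", "cy" (pixels), "extrinsics" (4x4, takes a point from world to camera coordinates). Camera axes: x right, y down, z forward; pixel columns grow to the right and rows downward; lengths in mm; the calibration is good to about 2 mm. A picture is of the moment at which its call begins. There is no depth.
- env.job_done(): hands the job in; it is judged then, once.
Trained networks look in a picture, given as the dict that the camera call returned (one of the last four; its "shot" number tells which), for a name from the list of things; names that differ only in an ending like _2 or _b are one class to them, and where a whole thing is asked for, a point or a joint stands for the part that bears it (a point fixed in the world has none). Each returns a list of dicts, best first, with "score" (0 to 1); they miss things now and then, are a little off and sometimes report something else, mostly with a low value. They report only what shows in the picture. A call takes as long as a camera call. They do not tell look-alikes from the thing itself.
- eyes.boxes_of(name, picture): "centre" ([row, column] in pixels, amid what is visible of it).
- eyes.cut_out(name, picture): "mask" (400x640 bool, what is visible of it) and "centre" ([row, column] in pixels, amid what is visible of it).
- eyes.spot_point(name, picture): "centre" ([row, column] in pixels: a listed point, or the origin of a listed thing).
The state is a dict: "t": time; "joints": joint angles; "qvel": joint speeds; "tau": joint torques, N m; "eef_pos": TCP position; "tcp_rot": TCP orientation; "ft_force": force on the tool from outside, world axes, zero at the start; "moment": the same for the moment, N m; "opening": opening from 0.0 (shut) to 1.0 (fully open); "grip_force": force on a finger pad.
Only numpy, scipy, OpenCV 4.12 (cv2) and the standard library are available. Lean on these libraries where they do the work, as an engineer would, in place of code of your own. Each camera call takes 0.05 s, during which the arm holds its last target. There are 200 camera calls.

## Working session

There is one attempt and no reset: what is moved stays moved. The work goes in short steps, Python scripts to look and compute and a shell command to move; the robot and the scene stay as the last step left them, time stands still between calls to the robot, and variables do not carry over. Pictures are saved under pics/ and viewed, at most 10 in all, crops included, and the job is handed in when it is done.

```bash
ls; mkdir -p pics; cat > h.py <<'E'
import numpy as np, cv2
from cell import env, eyes
def ray(p,px):
    E=np.array(p["extrinsics"]);R=E[:3,:3];c=-R.T@E[:3,3]
    d=R.T@np.array([(px[1]-p["cx"])/p["fx"],(px[0]-p["cy"])/p["fy"],1]);return c,d/np.linalg.norm(d)
def atz(p,px,z):
    c,d=ray(p,px);return c+d*(z-c[2])/d[2]
def tri(p1,a,p2,b):
    c1,d1=ray(p1,a);c2,d2=ray(p2,b)
    s=np.linalg.lstsq(np.c_[d1,-d2],c2-c1,rcond=None)[0]
    x,y=c1+d1*s[0],c2+d2*s[1];return (x+y)/2,np.linalg.norm(x-y)
def proj(p,X):
    E=np.array(p["extrinsics"]);v=E[:3,:3]@np.array(X)+E[:3,3]
    return np.array([p["fy"]*v[1]/v[2]+p["cy"],p["fx"]*v[0]/v[2]+p["cx"]])
def save(p,n,crop=None,k=1):
    im=p["pixels"][...,::-1]
    if crop: r0,r1,c0,c1=crop;im=im[r0:r1,c0:c1]
    cv2.imwrite("pics/"+n,cv2.resize(im,None,fx=k,fy=k,interpolation=cv2.INTER_CUBIC))
E
python3 - <<'E'
from h import *
np.set_printoptions(precision=1,suppress=True)
s=eyes.read_camera("scene");t=eyes.read_camera("top")
save(s,"s0.png");save(t,"t0.png")
for n,p in(("scene",s),("top",t)):
    print(n,ray(p,(200,320)),p["fx"])
    for k in "jig nest contact_block board board_socket paddle pointer coil_board".split():
        print(k,[(np.round(d["centre"],1).tolist(),round(d["score"],2)) for d in eyes.spot_point(k,p)][:5])
print(env.state(),env.pinch_z)
E
```

```text
pics
scene (array([ 890.3, -366.7,  951.3]), array([-0.4,  0.4, -0.8])) 414.7847844991503
jig [([266.7, 320.2], 0.57)]
nest [([244.7, 345.6], 0.71)]
contact_block [([260.2, 319.9], 0.66)]
board [([146.8, 361.3], 0.86), ([105.7, 360.0], 0.79), ([130.4, 323.4], 0.75), ([173.0, 331.7], 0.56)]
board_socket [([181.3, 342.8], 0.95), ([153.4, 361.6], 0.89), ([114.0, 350.9], 0.65), ([130.4, 312.1], 0.58), ([305.5, 179.0], 0.54)]
paddle [([256.1, 280.9], 0.62)]
pointer [([269.3, 268.9], 0.75)]
coil_board [([307.1, 179.5], 0.84)]
top (array([ 332.4,   44.6, 1359.8]), array([ 0.1, -0. , -1. ])) 433.7309025079668
jig [([159.3, 328.6], 0.86), ([174.4, 360.1], 0.71), ([178.3, 365.5], 0.41)]
nest [([206.8, 219.5], 0.68), ([153.7, 309.5], 0.64), ([162.1, 330.1], 0.24)]
contact_block [([162.1, 335.6], 0.7)]
board [([207.8, 210.2], 0.9), ([254.1, 219.0], 0.79), ([244.9, 174.1], 0.68), ([205.3, 256.8], 0.59)]
board_socket [([257.0, 226.9], 0.78), ([244.0, 183.1], 0.66), ([207.6, 221.3], 0.57), ([195.4, 255.2], 0.56), ([153.2, 309.5], 0.45)]
paddle [([175.5, 356.2], 0.94)]
pointer [([178.6, 367.7], 0.95), ([154.8, 198.2], 0.7)]
coil_board [([214.9, 432.1], 0.88)]
{'t': 0.9, 'joints': array([-1.3,  0.5,  1.6, -0. ,  1.1, -0.1]), 'qvel': array([-0., -0.,  0., -0., -0., -0.]), 'tau': array([  0. , -61.2, -25.8,   0.1,   0. ,  -0. ]), 'eef_pos': array([ 208.9, -589.1,  190.1]), 'tcp_rot': array([3.1, 0. , 0.3]), 'ft_force': array([-0.4,  0.4,  1.5]), 'moment': array([ 0., -0.,  0.]), 'grip_force': 0.0, 'opening': 0.9986726735896383} -18.8
```

View pics/s0.png

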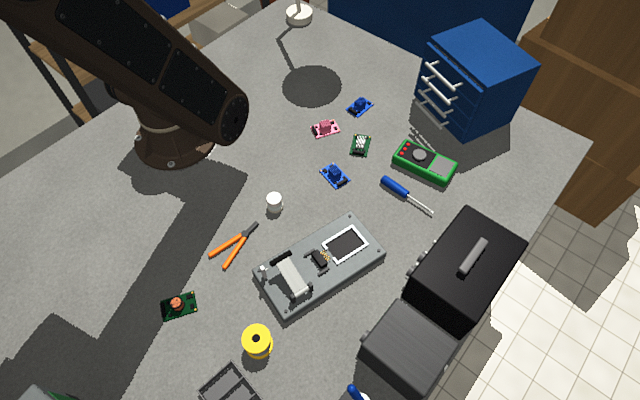

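View pics/t0.png

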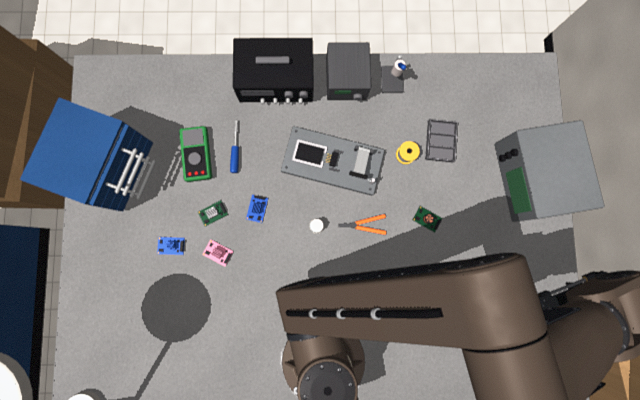

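Candidates for the board, as scene/top pixels:
- Green with grey heat sink: scene (146,361), top (212,213).
- Blue look-alikes: scene (104,360) and (174,334), top (245,171) and (208,257).
- Pink look-alike: scene (128,325), top (252,217).
- Green coil board: scene (305,179), top (218,428).

I choose the green one with the heat sink. Next is a close crop and measurements.

```bash
python3 - <<'E'
from h import *
np.set_printoptions(precision=1,suppress=True)
s=eyes.read_camera("scene");t=eyes.read_camera("top")
a=cv2.resize(s["pixels"][120:170,335:385],(400,400),interpolation=cv2.INTER_CUBIC)
b=cv2.resize(t["pixels"][187:237,188:238],(400,400),interpolation=cv2.INTER_CUBIC)
cv2.imwrite("pics/b1.png",np.hstack([a,b])[...,::-1])
a=cv2.resize(s["pixels"][205:325,245:390],(400,331),interpolation=cv2.INTER_CUBIC)
b=cv2.resize(t["pixels"][120:200,275:390],(400,278),interpolation=cv2.INTER_CUBIC)
cv2.imwrite("pics/j1.png",np.vstack([a,b])[...,::-1])
def near(k,p,c):
    l=[d for d in eyes.spot_point(k,p)]
    return min(l,key=lambda d:np.hypot(*(np.array(d["centre"])-c)))["centre"]
for k,c,e in(("board",(147,361),(212,213)),("board_socket",(147,361),(212,220)),("jig",(265,320),(160,333)),("nest",(245,346),(153,309)),("contact_block",(260,320),(160,334)),("paddle",(265,278),(175,358)),("pointer",(269,268),(178,368))):
    x,y=near(k,s,c),near(k,t,e);print(k,np.array(x),np.array(y),*tri(s,x,t,y))
for p,c,n in((s,(147,361),"s"),(t,(212,213),"t")):
    m=[d for d in eyes.cut_out("board",p) if np.hypot(*(np.array(d["centre"])-c))<15]
    if m:
        m=m[0]["mask"];q=np.argwhere(m).astype(float)
        w=np.array([atz(p,u,4)[:2] for u in q]);r=cv2.minAreaRect(w.astype(np.float32));print(n,len(q),r,cv2.boxPoints(r).tolist())
E
```

```text
board [145.2 359.4] [210.1 212. ] [454.2 334.2   7.5] 9.830500972479806
board_socket [153.  360.6] [207.2 221.7] [468.4 310.8   1.4] 4.239803338166883
jig [262.8 320.3] [160.7 328.1] [609.  -30.3   0.6] 9.043625418533269
nest [244.2 343.4] [151.7 308.5] [630.8  32.3  35.9] 8.962190170580156
contact_block [255.6 321. ] [163.2 336.5] [601.8 -42.3  44.6] 21.472250868027732
paddle [256.1 279. ] [176.2 356.9] [ 546.6 -109.3   79.3] 2.5670788448000788
pointer [266.9 270. ] [178.3 367.4] [ 543.2 -140.8   66.5] 1.7517491854935652
s 371 ((448.8467712402344, 335.3260192871094), (53.06671905517578, 84.82788848876953), 25.887042999267578) [[406.4580078125, 361.89959716796875], [443.49371337890625, 285.5836181640625], [491.23553466796875, 308.75244140625], [454.1998291015625, 385.06842041015625]]
t 382 ((449.2796630859375, 335.5680236816406), (48.10387420654297, 76.80902099609375), 27.243297576904297) [[410.3153381347656, 358.70208740234375], [445.4762268066406, 290.4134521484375], [488.2439880371094, 312.4339599609375], [453.0830993652344, 380.72259521484375]]
```

View pics/b1.png

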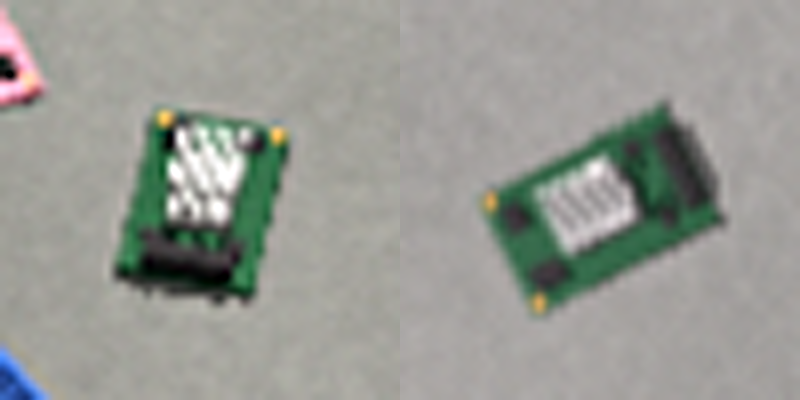

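View pics/j1.png

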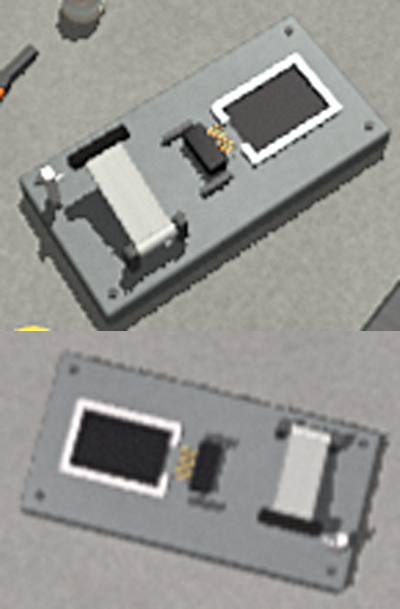

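The crop confirms it: green board, finned heat sink, socket strip toward larger top column (lower scene row). I'll now fit the outlines on upsampled images.

```bash
cat >> h.py <<'E'
K=6
def up(p,win):
    r0,r1,c0,c1=win
    return cv2.resize(p["pixels"][r0:r1,c0:c1],None,fx=K,fy=K,interpolation=cv2.INTER_CUBIC).astype(int)
def rect(p,win,m,z,name=None):
    m=cv2.morphologyEx(m.astype(np.uint8),cv2.MORPH_OPEN,np.ones((3,3)))
    n,l,st,_=cv2.connectedComponentsWithStats(m);m=(l==1+np.argmax(st[1:,4])).astype(np.uint8)
    c=cv2.findContours(m,cv2.RETR_EXTERNAL,cv2.CHAIN_APPROX_NONE)[0];c=max(c,key=len)[:,0]
    q=np.c_[(c[:,1]+.5)/K-.5+win[0],(c[:,0]+.5)/K-.5+win[2]]
    w=np.array([atz(p,u,z)[:2] for u in q])
    r=cv2.minAreaRect(w.astype(np.float32));B=cv2.boxPoints(r)
    e=B[1]-B[0];f=B[2]-B[1];L=e if np.hypot(*e)>np.hypot(*f) else f
    if L[1]<0:L=-L
    return np.array(r[0]),sorted(r[1]),np.arctan2(-L[0],L[1])
def green(p,win):
    u=up(p,win);return (u[...,1]-u[...,0]>25)&(u[...,1]-u[...,2]>8)
def white(p,win,th=185):
    return up(p,win).min(2)>th
E
python3 - <<'E'
from h import *
np.set_printoptions(precision=2,suppress=True)
s=eyes.read_camera("scene");t=eyes.read_camera("top")
for n,p,wb,wn,wj in(("s",s,(125,165,340,380),(218,268,312,378),(205,325,245,392)),("t",t,(190,235,190,236),(135,170,285,330),(120,200,275,390))):
    print(n,"board",rect(p,wb,green(p,wb),4))
    for th in(170,195):print(" nest",rect(p,wn,white(p,wn,th),36))
    for d in eyes.cut_out("jig",p)[:1]:
        m=cv2.resize(d["mask"].astype(np.float32)[wj[0]:wj[1],wj[2]:wj[3]],None,fx=K,fy=K)>.5
        print(" jig30",rect(p,wj,m,30))
    wp=(245,300,265,315) if n=="s" else (140,182,345,378)
    for d in eyes.cut_out("paddle",p)[:1]: print(" paddle",d["score"],d["centre"])
E
```

```text
s board (array([464.94, 347.1 ]), [31.605831146240234, 86.85295867919922], np.float32(0.77817994))
 nest (array([628.26,  33.45]), [73.29167175292969, 101.09285736083984], np.float32(-0.26726303))
 nest (array([628.44,  33.09]), [71.1478042602539, 99.320068359375], np.float32(-0.26385123))
 jig30 (array([612.05, -42.4 ]), [160.57664489746094, 305.39385986328125], np.float32(-0.2608101))
 paddle 0.72 [272.0, 291.1]
t board (array([449.59, 337.31]), [50.72685241699219, 79.2262954711914], np.float32(0.4757033))
 nest (array([629.37,  33.65]), [72.70366668701172, 99.4153823852539], np.float32(-0.26685965))
 nest (array([629.42,  33.6 ]), [70.4474105834961, 97.23658752441406], np.float32(-0.26904902))
 jig30 (array([605.38, -40.06]), [160.58799743652344, 305.4249267578125], np.float32(-0.26862037))
 paddle 0.86 [167.8, 360.7]
```

```bash
cat > plan.py <<'E'
import sys,json,numpy as np
from cell import env
def plan(way,start=None,claw=-1):
    """way: list of (nrows,x,y,z,psi); prints tool rows, from the present measured pose"""
    st=env.state();p=np.array(st["eef_pos"]);q=st["tcp_rot"][2]
    print("now",p.round(1),np.round(st["tcp_rot"],4))
    rows=[]
    for n,x,y,z,psi in way:
        p0,q0=p.copy(),q;dq=(psi-q0+np.pi)%(2*np.pi)-np.pi
        for i in range(1,n+1):
            d=p0+(np.array([x,y,z])-p0)*i/n-p
            c,s=np.cos(q),np.sin(q)
            u=np.round(np.array([c*d[0]+s*d[1],s*d[0]-c*d[1],-d[2]])/60,2)
            t=round(-np.degrees(q0+dq*i/n-q)/5,2)
            rows.append([u.tolist(),t,claw])
            u=u*60;p=p+np.array([c*u[0]+s*u[1],s*u[0]-c*u[1],-u[2]]);q=q-np.radians(5*t)
    for i in range(0,len(rows),10):print(json.dumps(rows[i:i+10]).replace(" ",""))
E
python3 -c "
from plan import *
plan([(12,570,-40,190,1.36),(8,449.5,336.5,120,2.046)])"
```

```text
now [ 208.9 -589.1  190.1] [3.1415 0.     0.3408]
[[[0.73,-0.55,0.0],-0.97,-1],[[0.77,-0.49,0.0],-0.98,-1],[[0.81,-0.42,0.0],-0.97,-1],[[0.84,-0.35,0.0],-0.97,-1],[[0.87,-0.28,0.0],-0.98,-1],[[0.89,-0.2,0.0],-0.97,-1],[[0.91,-0.12,0.0],-0.97,-1],[[0.91,-0.05,0.0],-0.98,-1],[[0.91,0.02,0.0],-0.97,-1],[[0.91,0.11,0.0],-0.97,-1]]
[[[0.89,0.18,0.0],-0.98,-1],[[0.88,0.26,0.0],-0.97,-1],[[0.71,-0.41,0.15],-0.98,-1],[[0.75,-0.35,0.14],-0.99,-1],[[0.77,-0.28,0.15],-0.98,-1],[[0.8,-0.21,0.14],-0.98,-1],[[0.81,-0.15,0.15],-0.98,-1],[[0.82,-0.07,0.15],-0.99,-1],[[0.82,-0.01,0.14],-0.98,-1],[[0.82,0.07,0.15],-0.98,-1]]
```

```bash
python3 -m inch '[[[0.73,-0.55,0],-0.97,-1],[[0.77,-0.49,0],-0.98,-1],[[0.81,-0.42,0],-0.97,-1],[[0.84,-0.35,0],-0.97,-1],[[0.87,-0.28,0],-0.98,-1],[[0.89,-0.2,0],-0.97,-1],[[0.91,-0.12,0],-0.97,-1],[[0.91,-0.05,0],-0.98,-1],[[0.91,0.02,0],-0.97,-1],[[0.91,0.11,0],-0.97,-1]]' && python3 -m inch '[[[0.89,0.18,0],-0.98,-1],[[0.88,0.26,0],-0.97,-1],[[0.71,-0.41,0.15],-0.98,-1],[[0.75,-0.35,0.14],-0.99,-1],[[0.77,-0.28,0.15],-0.98,-1],[[0.8,-0.21,0.14],-0.98,-1],[[0.81,-0.15,0.15],-0.98,-1],[[0.82,-0.07,0.15],-0.99,-1],[[0.82,-0.01,0.14],-0.98,-1],[[0.82,0.07,0.15],-0.98,-1]]'
python3 -c "
from plan import *
plan([(3,449.5,336.5,70,2.046),(5,449.5,336.5,9,2.046),(2,449.5,336.5,9,2.046)])"
```

```text
t: 3.35
eef_pos: [510.8, -129.7, 190.2]
tcp_rot: [3.141, 0.0, 1.193]
ft_force: [1.2, -0.9, 0.4]
opening: 1.0
grip_force: 0.0
t: 4.6
eef_pos: [449.2, 338.1, 119.7]
tcp_rot: [3.141, 0.0, 2.049]
ft_force: [0.0, -0.0, 0.5]
opening: 1.004
grip_force: 0.0
now [449.2 338.1 119.7] [3.1411e+00 1.0000e-04 2.0488e+00]
[[[-0.01,-0.0,0.28],0.01,-1],[[-0.01,-0.0,0.27],0.01,-1],[[-0.01,-0.01,0.28],0.01,-1],[[0.0,0.0,0.2],0.0,-1],[[0.0,0.0,0.21],0.0,-1],[[0.0,0.0,0.2],0.0,-1],[[0.0,0.0,0.2],0.0,-1],[[0.0,0.0,0.2],0.0,-1],[[0.0,0.0,0.0],0.0,-1],[[0.0,0.0,0.0],0.0,-1]]
```

```bash
python3 -m inch '[[[-0.01,0,0.28],0,-1],[[-0.01,0,0.27],0,-1],[[-0.01,0,0.28],0,-1],[[0,0,0.2],0,-1],[[0,0,0.21],0,-1],[[0,0,0.2],0,-1],[[0,0,0.2],0,-1],[[0,0,0.2],0,-1],[[0,0,0],0,-1],[[0,0,0],0,-1]]'
python3 - <<'E'
from h import *
s=eyes.read_camera("scene");t=eyes.read_camera("top")
a=cv2.resize(s["pixels"][100:180,320:400],(400,400),interpolation=cv2.INTER_CUBIC)
b=cv2.resize(t["pixels"][172:252,173:253],(400,400),interpolation=cv2.INTER_CUBIC)
cv2.imwrite("pics/g1.png",np.hstack([a,b])[...,::-1])
E
```

```text
t: 5.85
eef_pos: [450.7, 335.0, 9.5]
tcp_rot: [3.141, 0.0, 2.046]
ft_force: [-0.8, 0.3, 1.3]
opening: 0.999
grip_force: 0.0
```

View pics/g1.png

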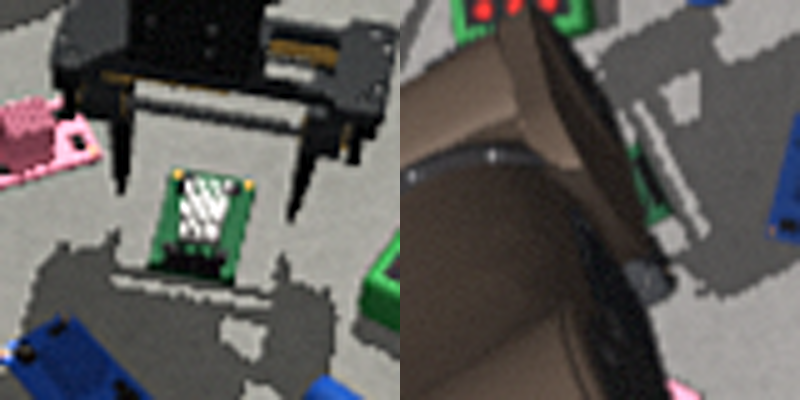

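The scene crop shows the fingers straddling the heat sink (left half, about (210,200)), clear of the pink and blue boards. The arm hides the top view. Closing now.

```bash
python3 -m inch '[[[0,0,0],0,1],[[0,0,0],0,1],[[0,0,0],0,1],[[0,0,0],0,1],[[0,0,0],0,1],[[0,0,0],0,1],[[0,0,0],0,1],[[0,0,0],0,1],[[0,0,-0.1],0,1],[[0,0,-0.3],0,1]]'
python3 - <<'E'
from plan import *
plan([(3,455,325,100,2.04),(11,629,33.4,100,1.305),(6,629,33.4,70,1.305)],claw=1)
E
```

```text
t: 7.2
eef_pos: [450.2, 334.7, 33.3]
tcp_rot: [-3.14, 0.0, 2.046]
ft_force: [0.4, -0.2, -0.1]
opening: 0.022
grip_force: 0.0
now [450.2 334.7  33.3] [-3.1402e+00  1.0000e-04  2.0459e+00]
[[[-0.06,-0.0,-0.37],0.02,1],[[-0.06,-0.0,-0.37],0.03,1],[[-0.06,-0.0,-0.37],0.02,1],[[-0.51,0.04,-0.0],0.77,1],[[-0.51,0.07,-0.0],0.76,1],[[-0.51,0.1,-0.0],0.77,1],[[-0.49,0.14,-0.0],0.76,1],[[-0.49,0.16,-0.0],0.77,1],[[-0.47,0.21,-0.0],0.76,1],[[-0.46,0.23,-0.0],0.77,1]]
[[[-0.44,0.26,-0.0],0.76,1],[[-0.43,0.29,-0.0],0.77,1],[[-0.4,0.32,-0.0],0.76,1],[[-0.38,0.35,-0.0],0.77,1],[[-0.0,-0.0,0.08],0.0,1],[[-0.0,-0.0,0.09],0.0,1],[[-0.0,-0.0,0.08],0.0,1],[[-0.0,-0.0,0.08],0.0,1],[[-0.0,-0.0,0.09],0.0,1],[[-0.0,-0.0,0.08],0.0,1]]
```

Opening 0.02 means the fingers shut on nothing, so I'll look before moving.

```bash
python3 - <<'E'
from h import *
np.set_printoptions(precision=1,suppress=True)
s=eyes.read_camera("scene");t=eyes.read_camera("top")
save(s,"g2.png",(90,180,310,410),6)
e=env.state()["eef_pos"];print(proj(s,e))
for X in([449.5,336.5,4],[449.5,336.5,28]):print(proj(s,X))
for d in eyes.cut_out("board",s):
    if np.hypot(*(np.array(d["centre"])-(147,361)))<15:
        q=np.argwhere(d["mask"]);w=np.array([atz(s,u,4)[:2] for u in q]);print(cv2.minAreaRect(w.astype(np.float32)),q.mean(0))
E
```

```text
[137.9 361.2]
[144.4 360.1]
[139.  360.8]
((448.7498474121094, 337.1387939453125), (49.40181350708008, 78.6781005859375), 31.620227813720703) [144.1 359.5]
```

View pics/g2.png

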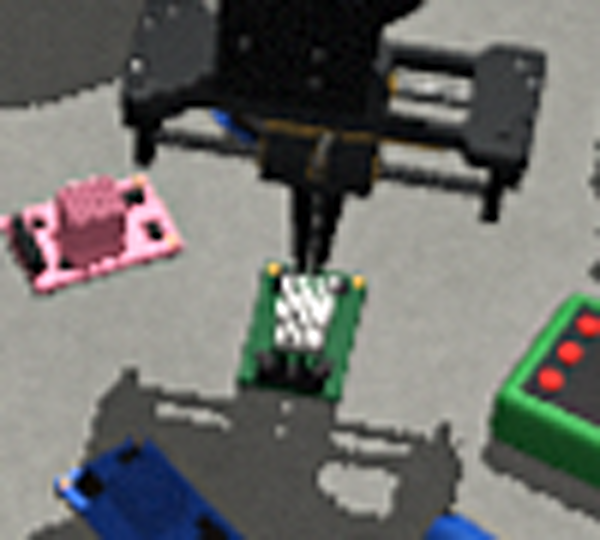

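The board still lies in place with the closed fingertips just above the heat sink. Either I lifted before the fingers closed or they slipped. I'll reopen, remeasure, and next time close without lifting.

```bash
python3 -m inch '[[[0,0,-0.2],0,-1],[[0,0,-0.2],0,-1],[[0,0,0],0,-1],[[0,0,0],0,-1],[[0,0,0],0,-1],[[0,0,0],0,-1],[[0,0,0],0,-1],[[0,0,0],0,-1],[[0,0,0],0,-1],[[0,0,0],0,-1]]'
python3 - <<'E'
from h import *
np.set_printoptions(precision=2,suppress=True)
s=eyes.read_camera("scene")
save(s,"g3.png",(120,170,335,385),12)
w=(120,170,335,385)
for X in ([449.5,336.5,.475],[449.5,336.5,.53]):
    c,q=np.cos(X[2]),np.sin(X[2])
    print([proj(s,[X[0]+c*a-q*b,X[1]+q*a+c*b,4]).round(1).tolist() for a,b in((-26,-40),(26,-40),(26,40),(-26,40))])
for d in eyes.cut_out("board",s):
    if np.hypot(*(np.array(d["centre"])-(147,361)))<15:
        m=cv2.resize(d["mask"].astype(np.float32)[w[0]:w[1],w[2]:w[3]],None,fx=K,fy=K)>.5
        print(rect(s,w,m,4))
E
```

```text
t: 8.6
eef_pos: [450.6, 334.9, 57.4]
tcp_rot: [-3.142, 0.0, 2.046]
ft_force: [1.0, 0.6, 0.2]
opening: 0.979
grip_force: 0.0
[[153.0, 349.1], [156.0, 366.5], [136.0, 370.9], [133.2, 354.0]]
[[153.5, 349.7], [155.7, 367.3], [135.5, 370.2], [133.4, 353.2]]
(array([448.53, 335.42]), [54.19453811645508, 85.70674896240234], np.float32(0.46267813))
```

View pics/g3.png

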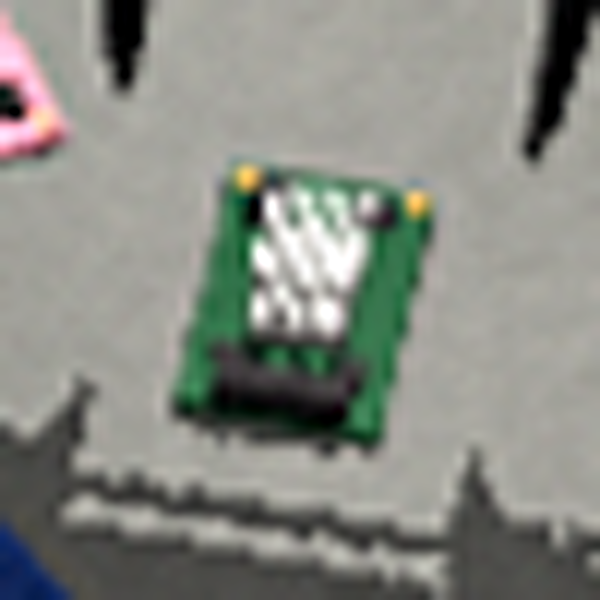

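The corners match my fit, so the board hasn't moved. It was a timing problem: the fingers need about 1.2 s. Descending again and closing for longer.

```bash
python3 -m inch '[[[0.02,0,0.2],0,-1],[[0,0,0.2],0,-1],[[0,0,0.2],0,-0.6],[[0,0,0.2],0,-0.3],[[0,0,0],0,0],[[0,0,0],0,1],[[0,0,0],0,1],[[0,0,0],0,1],[[0,0,0],0,1],[[0,0,0],0,1]]'; python3 -m inch '[[[0,0,0],0,1],[[0,0,0],0,1],[[0,0,0],0,1],[[0,0,-0.1],0,1],[[0,0,-0.2],0,1],[[0,0,-0.3],0,1],[[0,0,-0.3],0,1],[[0,0,-0.2],0,1],[[0,0,0],0,1],[[0,0,0],0,1]]'
python3 - <<'E'
from plan import *
plan([(1,455,325,105,2.04),(14,629,33.4,105,1.305),(5,629,33.4,80,1.305)],claw=1)
E
```

```text
t: 9.95
eef_pos: [450.1, 336.0, 9.5]
tcp_rot: [3.141, 0.0, 2.046]
ft_force: [0.1, -0.7, 0.1]
opening: 0.219
grip_force: 0.0
t: 11.2
eef_pos: [449.8, 335.8, 75.0]
tcp_rot: [-3.141, 0.0, 2.046]
ft_force: [-0.1, 0.9, -0.3]
opening: 0.008
grip_force: 0.0
now [449.8 335.8  75. ] [-3.1410e+00  1.0000e-04  2.0459e+00]
[[[-0.2,-0.01,-0.5],0.07,1],[[-0.4,0.03,0.0],0.6,1],[[-0.4,0.05,0.0],0.6,1],[[-0.4,0.07,0.0],0.6,1],[[-0.4,0.09,0.0],0.61,1],[[-0.39,0.11,0.0],0.6,1],[[-0.38,0.13,0.0],0.6,1],[[-0.37,0.15,0.0],0.6,1],[[-0.37,0.18,0.0],0.6,1],[[-0.35,0.19,0.0],0.6,1]]
[[[-0.35,0.2,0.0],0.6,1],[[-0.34,0.23,0.0],0.61,1],[[-0.32,0.24,0.0],0.6,1],[[-0.31,0.26,0.0],0.6,1],[[-0.29,0.28,0.0],0.6,1],[[-0.0,0.0,0.08],0.0,1],[[-0.0,0.0,0.09],0.0,1],[[-0.0,0.0,0.08],0.0,1],[[-0.0,0.0,0.08],0.0,1],[[-0.0,0.0,0.09],0.0,1]]
```

```bash
python3 - <<'E'
from h import *
np.set_printoptions(precision=2,suppress=True)
s=eyes.read_camera("scene")
np.save("s_now.npy",s["pixels"])
w=(120,170,335,385)
for d in eyes.cut_out("board",s):
    if np.hypot(*(np.array(d["centre"])-(147,361)))<15:
        m=cv2.resize(d["mask"].astype(np.float32)[w[0]:w[1],w[2]:w[3]],None,fx=K,fy=K)>.5
        print(rect(s,w,m,4),d["centre"])
st=env.state();e=np.array(st["eef_pos"]);print(e,st["tcp_rot"],st["joints"],proj(s,e),st["grip_force"],st["opening"])
cv2.imwrite("pics/g4.png",np.vstack([cv2.resize(s["pixels"][70:170,310:410],(600,600),interpolation=cv2.INTER_CUBIC)])[...,::-1])
E
```

```text
(array([448.39, 336.12]), [54.07616424560547, 85.81143188476562], np.float32(0.47166932)) [145.6, 361.7]
[449.73 335.79  74.79] [-3.14  0.    2.05] [ 0.52  0.55  1.83 -0.    0.76  0.05] [128.08 361.98] 0.0 0.004661242389875097
```

View pics/g4.png

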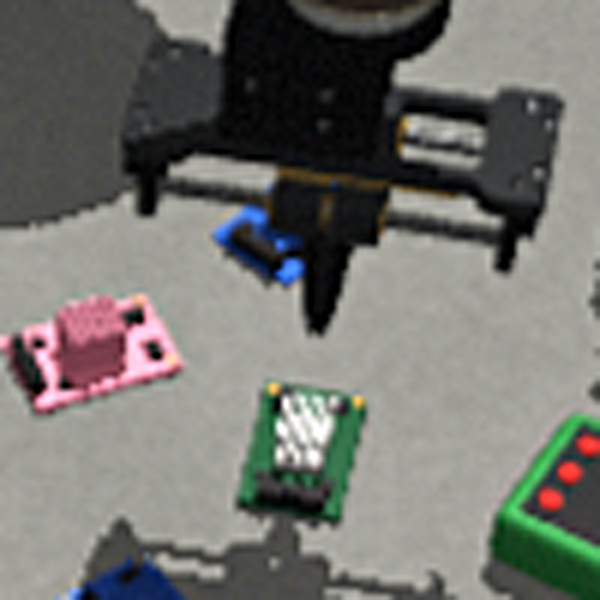

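The board is untouched (crop (300,450)). The closed tip shows at scene pixel (125.3,363), but (128.1,362) is predicted, so the tips seem higher than the reported TCP. I'll quantify that from the earlier crops.

```bash
python3 - <<'E'
from h import *
np.set_printoptions(precision=1,suppress=True)
s=eyes.read_camera("scene")
def close(px,xy):
    zs=np.arange(-20,140,1.);P=np.array([atz(s,px,z) for z in zs]);d=np.hypot(*(P[:,:2]-xy).T);i=d.argmin();print(px,"best z",zs[i],"xy miss",P[i,:2]-xy)
close((125.3,363),(449.7,335.8)) # shut, tcp 74.8
close((136,361.5),(450.2,334.7)) # shut 33.3
u=np.array([np.sin(2.046),-np.cos(2.046)])
for tcp,z,l,r in(((450.7,335),9.5,(138.5,344),(144,378.2)),((450.6,334.9),57.4,(127,345.2),(133,379.3))):
    for h in(47,53,59):
        for sg,px in((-1,l),(1,r)):
            print(z,h,end=" ");close(px,np.array(tcp)+sg*h*u)
    for hh in (z,z+10,z+20): print(hh,[proj(s,[*(np.array(tcp)+sg*53*u),hh]) for sg in(-1,1)])
E
```

```text
(125.3, 363) best z 86.0 xy miss [1.5 1.3]
(136, 361.5) best z 43.0 xy miss [1.2 0.8]
9.5 47 (138.5, 344) best z 20.0 xy miss [-2.5 -1.3]
9.5 47 (144, 378.2) best z 21.0 xy miss [4.7 2.4]
9.5 53 (138.5, 344) best z 19.0 xy miss [2.3 2.1]
9.5 53 (144, 378.2) best z 21.0 xy miss [-0.6 -0.3]
9.5 59 (138.5, 344) best z 18.0 xy miss [7.2 5.6]
9.5 59 (144, 378.2) best z 21.0 xy miss [-5.9 -3.1]
9.5 [array([140.7, 342.8]), array([146.6, 378. ])]
19.5 [array([138.4, 342.9]), array([144.4, 378.4])]
29.5 [array([136.1, 343.1]), array([142.1, 378.8])]
57.4 47 (127, 345.2) best z 70.0 xy miss [-0.9 -1.2]
57.4 47 (133, 379.3) best z 68.0 xy miss [3.  1.2]
57.4 53 (127, 345.2) best z 69.0 xy miss [3.9 2.3]
57.4 53 (133, 379.3) best z 68.0 xy miss [-2.3 -1.5]
57.4 59 (127, 345.2) best z 68.0 xy miss [8.7 5.8]
57.4 59 (133, 379.3) best z 68.0 xy miss [-7.6 -4.3]
57.4 [array([129.6, 343.5]), array([135.6, 379.8])]
67.4 [array([127.2, 343.6]), array([133.2, 380.3])]
77.4 [array([124.8, 343.8]), array([130.8, 380.7])]
```

All four observations put the tips about 10 mm above the reported z with xy agreeing, so I was gripping too high. I'll descend further, fingers wide so they stay off the board, and watch the force.

```bash
python3 -m inch '[[[0,0,0],0,-1],[[0,0,0],0,-1],[[0,0,0],0,-1],[[0,0,0.1],0,-1],[[0,0,0.2],0,-1],[[0,0,0.2],0,-1],[[0,0,0.3],0,-1],[[0,0,0.2],0,-1],[[0,0,0.1],0,-1],[[0,0,0.07],0,-1]]'; python3 -m inch '[[[0,0,0.02],0,-1],[[0,0,0.02],0,-1],[[0,0,0],0,-1],[[0,0,0],0,-1],[[0,0,0],0,-1],[[0,0,0],0,-0.2],[[0,0,0],0,-0.2],[[0,0,0],0,-0.2],[[0,0,0],0,-0.2],[[0,0,0],0,-0.2]]'
python3 - <<'E'
from h import *
np.set_printoptions(precision=2,suppress=True)
s=eyes.read_camera("scene");st=env.state();print(st["eef_pos"],st["ft_force"],st["opening"])
a=cv2.resize(s["pixels"][120:170,330:390],(800,667),interpolation=cv2.INTER_CUBIC)[:600]
cv2.imwrite("pics/g5.png",a[...,::-1])
E
```

```text
t: 12.6
eef_pos: [450.1, 336.0, 4.9]
tcp_rot: [-3.142, 0.0, 2.046]
ft_force: [0.9, -0.4, -0.9]
opening: 0.981
grip_force: 0.0
t: 13.85
eef_pos: [450.0, 336.0, 2.8]
tcp_rot: [3.142, 0.0, 2.046]
ft_force: [0.4, -1.7, -0.6]
opening: 0.607
grip_force: 0.0
[450.02 335.96   2.8 ] [ 0.13 -0.3   1.02] 0.6019308914275506
```

View pics/g5.png

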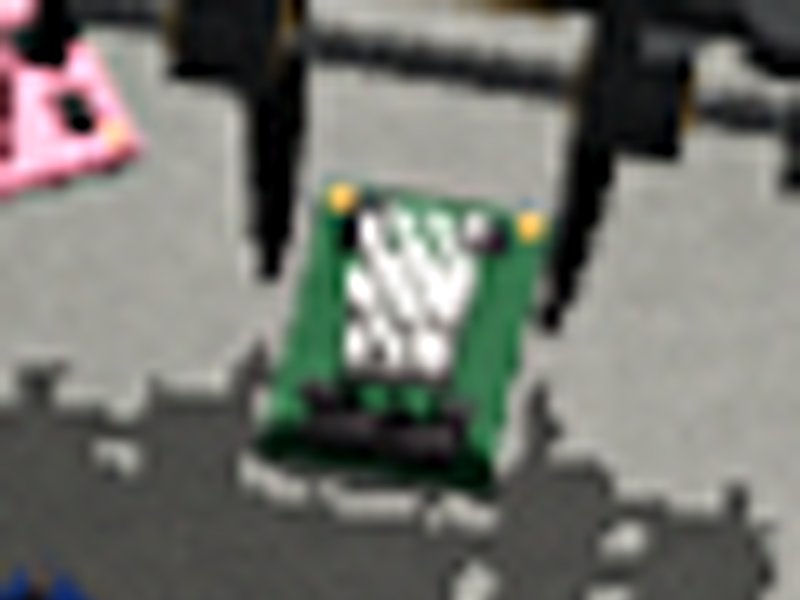

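```bash
python3 - <<'E'
from h import *
np.set_printoptions(precision=1,suppress=True)
s=eyes.read_camera("scene");u=np.array([np.sin(2.046),-np.cos(2.046)])
D=[(74.8,(449.7,335.8),0,(155.8,357.5)),(57.4,(450.6,334.9),-53,(151.7,341.7)),(57.4,(450.6,334.9),53,(157.9,374.6)),(2.8,(450,336),-34,(145.9,349.1)),(2.8,(450,336),34,(149.3,370.5))]
for z,t,h,px in D:
    S=atz(s,px,0)[:2];print(z,S-(np.array(t)+h*u))
for px,sg in(((140.6,350.1),-1),((144.,371.3),1)):
    for z in(3,13,23):print(z,atz(s,px,z)[:2]-np.array([450,336])-sg*34*u)
E
```

```text
74.8 [ 18.8 -36.6]
57.4 [ 19.6 -29. ]
57.4 [ 13.9 -34.1]
2.8 [ 6.2 -7. ]
2.8 [ 2.7 -7.7]
3 [-2.9  9.3]
13 [2.1 2. ]
23 [ 7.1 -5.4]
3 [-6.4  8.2]
13 [-2.   0.5]
23 [ 2.4 -7.1]
```

Shadow and ray both put the tips at about 13–18 mm while z reads 2.8. I'll go 6 mm lower, still off the board, and then close in place.

```bash
python3 -m inch '[[[0,0,0],0,-0.5],[[0,0,0.02],0,-0.5],[[0,0,0.02],0,-0.5],[[0,0,0.02],0,-0.5],[[0,0,0.02],0,-0.5],[[0,0,0.02],0,-0.5],[[0,0,0],0,1],[[0,0,0],0,1],[[0,0,0],0,1],[[0,0,0],0,1]]'; python3 -m inch '[[[0,0,0],0,1],[[0,0,0],0,1],[[0,0,0],0,1],[[0,0,0],0,1],[[0,0,0],0,1],[[0,0,0],0,1],[[0,0,0],0,1],[[0,0,0],0,1],[[0,0,0],0,1],[[0,0,0],0,1]]'
```

```text
t: 15.2
eef_pos: [450.0, 336.0, -3.2]
tcp_rot: [3.142, 0.0, 2.046]
ft_force: [-0.1, -1.3, 0.9]
opening: 0.384
grip_force: 0.0
t: 16.45
eef_pos: [450.0, 335.9, -3.2]
tcp_rot: [-3.141, 0.0, 2.046]
ft_force: [-1.4, -1.0, 0.9]
opening: 0.248
grip_force: 30.0
```

It's gripped: 0.248, 30 N. So z reads -3.2 with the underside on the bench, and seated in the nest it should read about 26.8. Lifting and carrying.

```bash
python3 - <<'E'
from plan import *
plan([(4,452,334,70,2.046),(13,629,33.4,70,1.305),(3,629,33.4,60,1.305)],claw=1)
E
```

```text
now [450.  335.9  -3.2] [-3.1415e+00  1.0000e-04  2.0460e+00]
[[[-0.01,0.0,-0.31],0.0,1],[[-0.01,0.01,-0.3],0.0,1],[[-0.01,0.0,-0.31],0.0,1],[[-0.01,0.01,-0.3],0.0,1],[[-0.45,0.03,-0.0],0.65,1],[[-0.44,0.05,-0.0],0.66,1],[[-0.44,0.07,-0.0],0.65,1],[[-0.44,0.1,-0.0],0.65,1],[[-0.43,0.13,-0.0],0.66,1],[[-0.42,0.15,-0.0],0.65,1]]
[[[-0.41,0.17,-0.0],0.65,1],[[-0.4,0.2,-0.0],0.66,1],[[-0.39,0.22,-0.0],0.65,1],[[-0.38,0.24,-0.0],0.65,1],[[-0.36,0.26,-0.0],0.65,1],[[-0.35,0.28,-0.0],0.66,1],[[-0.33,0.31,-0.0],0.65,1],[[-0.0,-0.0,0.06],0.0,1],[[-0.0,-0.0,0.05],0.0,1],[[-0.0,-0.0,0.06],0.0,1]]
```

```bash
python3 -m inch '[[[0,0,-0.15],0,1],[[-0.01,0.01,-0.35],0,1],[[-0.01,0,-0.4],0,1],[[-0.01,0.01,-0.32],0,1],[[-0.45,0.03,0],0.65,1],[[-0.44,0.05,0],0.66,1],[[-0.44,0.07,0],0.65,1],[[-0.44,0.1,0],0.65,1],[[-0.43,0.13,0],0.66,1],[[-0.42,0.15,0],0.65,1]]'; python3 -m inch '[[[-0.41,0.17,0],0.65,1],[[-0.4,0.2,0],0.66,1],[[-0.39,0.22,0],0.65,1],[[-0.38,0.24,0],0.65,1],[[-0.36,0.26,0],0.65,1],[[-0.35,0.28,0],0.66,1],[[-0.33,0.31,0],0.65,1],[[0,0,0.06],0,1],[[0,0,0.05],0,1],[[0,0,0.06],0,1]]'
python3 - <<'E'
from h import *
np.set_printoptions(precision=2,suppress=True)
s=eyes.read_camera("scene");t=eyes.read_camera("top")
st=env.state();print(st["eef_pos"],st["tcp_rot"],st["opening"])
e=st["eef_pos"];zb=e[2]+3.2
print(proj(s,[*e[:2],zb]))
a=cv2.resize(s["pixels"][205:280,300:400],(800,600),interpolation=cv2.INTER_CUBIC)
cv2.imwrite("pics/n1.png",a[...,::-1])
np.savez("n1.npz",s=s["pixels"],t=t["pixels"])
for p,n in((s,"s"),(t,"t")):
    for k in("board","board_socket"):print(n,k,[(np.array(d["centre"]),round(d["score"],2)) for d in eyes.spot_point(k,p)])
E
```

```text
t: 17.7
eef_pos: [534.3, 195.3, 70.5]
tcp_rot: [3.141, 0.0, 1.702]
ft_force: [-0.2, 0.4, -1.0]
opening: 0.248
grip_force: 30.0
t: 18.95
eef_pos: [628.7, 34.7, 59.6]
tcp_rot: [-3.141, 0.0, 1.306]
ft_force: [-0.7, -0.1, -1.6]
opening: 0.247
grip_force: 30.0
[628.58  34.64  59.39] [-3.14  0.    1.31] 0.24900492133837282
[237.54 345.58]
s board [(array([236.9, 348.7]), 0.58), (array([126.9, 325.5]), 0.57), (array([108.3, 359.3]), 0.42)]
s board_socket [(array([131. , 314.6]), 0.64), (array([263.1, 322.5]), 0.46)]
t board [(array([243. , 172.2]), 0.57), (array([223.8, 357.8]), 0.33)]
t board_socket [(array([243.6, 184. ]), 0.85)]
```

View pics/n1.png

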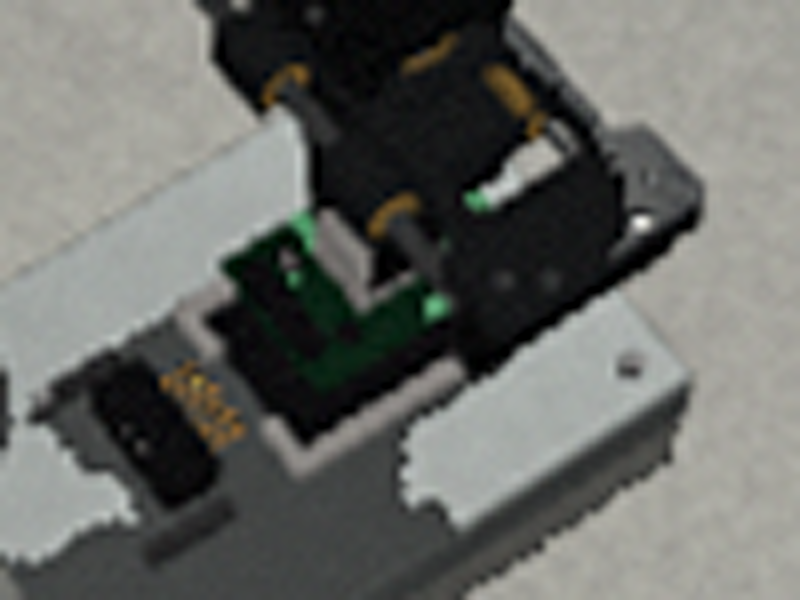

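View budget is used up (10). n1 shows the board hovering over the nest, socket strip toward the contacts, and the board's front corners at scene pixels (238.5,327.8) and (253.1,339.8). I'll compare them with the target.

```bash
python3 - <<'E'
from h import *
np.set_printoptions(precision=1,suppress=True)
s=eyes.read_camera("scene");st=env.state();e=np.array(st["eef_pos"]);z=e[2]+3.2+4
A,B=atz(s,(238.5,327.8),z)[:2],atz(s,(253.1,339.8),z)[:2]
d=B-A;print(A,B,np.hypot(*d),"yaw",np.arctan2(d[1],d[0]))
y=-.266;R=np.array([[np.cos(y),-np.sin(y)],[np.sin(y),np.cos(y)]])
print("centre via corners",(A+B)/2+R@[0,40],"eef",e,st["tcp_rot"][2]-1.5708)
# refine: green mask edges in upsampled picture, in nest frame at board-top height
w=(225,262,322,362);u=up(s,w);g=(u[...,1]>u[...,0]+12)&(u[...,1]>u[...,2]+3)
q=np.argwhere(g);q=np.c_[(q[:,0]+.5)/K-.5+w[0],(q[:,1]+.5)/K-.5+w[2]]
P=np.array([atz(s,k,z)[:2]-[629,33.4] for k in q])@R
print(len(P),np.percentile(P,[0.3,1,99,99.7],axis=0))
# nest walls outer rect again (top camera earlier: 629.4,33.6; scene 628.3,33.3)
for n,c in(("ll",(-34,-48)),("lr",(34,-48))):print(n,proj(s,[*(np.array([629,33.4])+R@c),36]))
E
```

```text
[598.9   3. ] [645.2  -8.7] 47.714331674559226 yaw -0.247113133871192
centre via corners [632.5  35.7] eef [629.1  34.2  60. ] -0.26539880794632253
7372 [[-26.  -38.5]
 [-25.1 -38.1]
 [ 28.5  42. ]
 [ 29.   43. ]]
ll [242.8 321.1]
lr [263.6 337.2]
```

```bash
python3 -m inch '[[[-0.015,-0.015,0.05],0,1],[[0,0,0.1],0,1],[[0,0,0.1],0,1],[[0,0,0.07],0,1],[[0,0,0.04],0,1],[[0,0,0],0,1],[[0,0,0],0,1],[[0,0,0],0,1],[[0,0,0],0,1],[[0,0,0],0,1]]'
cat > fit.py <<'E'
from h import *
np.set_printoptions(precision=1,suppress=True)
s=eyes.read_camera("scene");st=env.state();e=np.array(st["eef_pos"]);zu=e[2]+3.2
y=-.266;R=np.array([[np.cos(y),-np.sin(y)],[np.sin(y),np.cos(y)]]);N=np.array([629,33.4])
print("eef",e,"in nest",R.T@(e[:2]-N),"yaw",st["tcp_rot"][2]-np.pi/2-y,"f",st["ft_force"])
# profiles (r,g,b) in the nest frame: along y across the front edge, along x across the right side, at given height
def prof(pts,z):
    q=np.array([proj(s,[*(N+R@p),z]) for p in pts],np.float32)
    return cv2.remap(s["pixels"],q[:,1:2].copy(),q[:,:1].copy(),cv2.INTER_LINEAR)[:,0].astype(int)
def show(n,v,axis,fix,z):
    pr=np.mean([prof([(a,f) if axis==0 else (f,a) for a in v],z) for f in fix],0).round().astype(int)
    print(n,[(float(a),*c.tolist()) for a,c in zip(v,pr)])
if __name__=="__main__":
    zt=zu+4
    show("front board y",np.arange(-46,-31,1.),1,(-23,-21,21,23),zt)
    show("right board x",np.arange(20,34,1.),0,(-36,-34,-32),zt)
    show("left board x",np.arange(-34,-20,1.),0,(-36,-34,-32),zt)
    show("right wall x z36",np.arange(24,40,1.),0,(-38,-36,-34),36)
    show("front wall y z36",np.arange(-54,-38,1.),1,(24,26),36)
    show("left wall x z36",np.arange(-40,-24,1.),0,(-44,-42),36)
E
python3 fit.py
```

```text
t: 20.55
eef_pos: [627.9, 33.4, 38.3]
tcp_rot: [3.142, 0.0, 1.305]
ft_force: [0.1, -0.5, -1.0]
opening: 0.25
grip_force: 30.0
eef [627.9  33.4  38.3] in nest [-1.  -0.3] yaw 0.0002794672485688654 f [-0.8  0.7 -1.3]
front board y [(-46.0, 98, 96, 94), (-45.0, 76, 74, 72), (-44.0, 56, 55, 54), (-43.0, 44, 44, 43), (-42.0, 38, 40, 38), (-41.0, 35, 38, 36), (-40.0, 28, 36, 30), (-39.0, 20, 33, 24), (-38.0, 14, 32, 21), (-37.0, 9, 32, 19), (-36.0, 8, 33, 18), (-35.0, 10, 34, 19), (-34.0, 13, 35, 21), (-33.0, 13, 34, 22), (-32.0, 10, 33, 20)]
right board x [(20.0, 12, 35, 21), (21.0, 11, 35, 20), (22.0, 9, 34, 20), (23.0, 6, 34, 19), (24.0, 7, 34, 18), (25.0, 9, 32, 18), (26.0, 9, 28, 17), (27.0, 7, 22, 14), (28.0, 7, 16, 11), (29.0, 12, 16, 14), (30.0, 30, 30, 30), (31.0, 63, 61, 60), (32.0, 97, 94, 92), (33.0, 124, 121, 118)]
left board x [(-34.0, 67, 71, 69), (-33.0, 61, 64, 63), (-32.0, 72, 73, 71), (-31.0, 86, 86, 84), (-30.0, 106, 104, 102), (-29.0, 122, 120, 117), (-28.0, 129, 127, 124), (-27.0, 120, 120, 116), (-26.0, 97, 101, 95), (-25.0, 68, 78, 69), (-24.0, 40, 56, 44), (-23.0, 
[... 460 characters left out ...]
65, 64), (-52.0, 67, 68, 68), (-51.0, 80, 80, 78), (-50.0, 96, 94, 93), (-49.0, 114, 112, 110), (-48.0, 128, 126, 122), (-47.0, 136, 134, 130), (-46.0, 138, 134, 132), (-45.0, 126, 124, 121), (-44.0, 104, 102, 101), (-43.0, 76, 75, 74), (-42.0, 48, 46, 46), (-41.0, 25, 24, 24), (-40.0, 12, 12, 13), (-39.0, 12, 12, 12)]
left wall x z36 [(-40.0, 108, 114, 111), (-39.0, 82, 86, 84), (-38.0, 64, 67, 66), (-37.0, 57, 60, 58), (-36.0, 60, 62, 60), (-35.0, 76, 78, 76), (-34.0, 96, 97, 94), (-33.0, 114, 113, 110), (-32.0, 129, 126, 123), (-31.0, 137, 132, 130), (-30.0, 140, 135, 133), (-29.0, 140, 136, 133), (-28.0, 136, 133, 130), (-27.0, 128, 126, 122), (-26.0, 110, 108, 106), (-25.0, 96, 94, 92)]
```

Relative to the nest walls in the same picture, the board sits about +1.5 mm in jig x and +1.6 mm in jig y. I'll correct that and lower gently.

```bash
python3 -m inch '[[[-0.025,-0.022,0],0,1],[[0,0,0.02],0,1],[[0,0,0.02],0,1],[[0,0,0.02],0,1],[[0,0,0.02],0,1],[[0,0,0.02],0,1],[[0,0,0.02],0,1],[[0,0,0],0,1],[[0,0,0],0,1],[[0,0,0],0,1]]'; python3 fit.py
```

```text
t: 21.85
eef_pos: [626.3, 32.3, 31.1]
tcp_rot: [3.141, 0.0, 1.305]
ft_force: [1.5, -0.1, -1.7]
opening: 0.251
grip_force: 30.0
eef [626.3  32.3  31.1] in nest [-2.3 -1.8] yaw 0.00029841341535807864 f [-0.3  0.  -0.9]
front board y [(-46.0, 131, 127, 124), (-45.0, 112, 108, 106), (-44.0, 84, 80, 80), (-43.0, 54, 52, 52), (-42.0, 26, 28, 27), (-41.0, 9, 18, 13), (-40.0, 3, 20, 9), (-39.0, 4, 26, 12), (-38.0, 5, 30, 14), (-37.0, 6, 29, 16), (-36.0, 8, 29, 17), (-35.0, 9, 29, 17), (-34.0, 8, 28, 17), (-33.0, 8, 28, 16), (-32.0, 10, 28, 16)]
right board x [(20.0, 9, 35, 19), (21.0, 10, 36, 20), (22.0, 11, 36, 21), (23.0, 11, 34, 20), (24.0, 8, 29, 16), (25.0, 4, 20, 10), (26.0, 5, 15, 9), (27.0, 19, 22, 20), (28.0, 52, 51, 50), (29.0, 88, 85, 83), (30.0, 115, 111, 108), (31.0, 131, 127, 123), (32.0, 139, 136, 132), (33.0, 138, 135, 130)]
left board x [(-34.0, 85, 86, 84), (-33.0, 104, 103, 101), (-32.0, 123, 121, 118), (-31.0, 136, 133, 129), (-30.0, 135, 133, 129), (-29.0, 123, 123, 118), (-28.0, 100, 103, 98), (-27.0, 71, 80, 72), (-26.0, 42, 58, 47), (-25.0, 19, 40, 26), (-24.0, 7, 29,
[... 469 characters left out ...]
 64, 65, 64), (-52.0, 68, 68, 67), (-51.0, 79, 80, 78), (-50.0, 94, 94, 92), (-49.0, 112, 110, 107), (-48.0, 126, 124, 120), (-47.0, 136, 133, 130), (-46.0, 138, 135, 132), (-45.0, 128, 125, 122), (-44.0, 106, 103, 101), (-43.0, 76, 73, 72), (-42.0, 45, 44, 44), (-41.0, 22, 22, 22), (-40.0, 10, 15, 12), (-39.0, 11, 18, 14)]
left wall x z36 [(-40.0, 60, 62, 62), (-39.0, 60, 62, 63), (-38.0, 61, 62, 62), (-37.0, 62, 64, 64), (-36.0, 67, 70, 68), (-35.0, 80, 82, 80), (-34.0, 98, 97, 96), (-33.0, 116, 112, 110), (-32.0, 130, 125, 122), (-31.0, 138, 132, 129), (-30.0, 140, 135, 132), (-29.0, 136, 132, 130), (-28.0, 130, 128, 126), (-27.0, 120, 118, 116), (-26.0, 100, 98, 97), (-25.0, 86, 86, 84)]
```

Centred to within about 0.5 mm and no contact force. Lowering the last 4 mm.

```bash
python3 -m inch '[[[0,0,0.01],0,1],[[0,0,0.01],0,1],[[0,0,0.01],0,1],[[0,0,0.01],0,1],[[0,0,0.01],0,1],[[0,0,0.01],0,1],[[0,0,0.01],0,1],[[0,0,0],0,1],[[0,0,0],0,1],[[0,0,0],0,1]]'; python3 fit.py | head -4 | cut -c1-900
```

```text
t: 23.15
eef_pos: [626.3, 32.3, 26.8]
tcp_rot: [3.141, 0.0, 1.305]
ft_force: [-0.0, -1.4, -0.3]
opening: 0.25
grip_force: 30.0
eef [626.3  32.3  26.8] in nest [-2.3 -1.8] yaw 0.0002947478653938518 f [-0.1 -0.5 -1.3]
front board y [(-46.0, 138, 134, 131), (-45.0, 134, 129, 127), (-44.0, 116, 112, 110), (-43.0, 90, 88, 86), (-42.0, 60, 60, 58), (-41.0, 30, 36, 31), (-40.0, 13, 26, 16), (-39.0, 4, 23, 9), (-38.0, 2, 25, 10), (-37.0, 4, 27, 13), (-36.0, 4, 28, 15), (-35.0, 6, 28, 15), (-34.0, 7, 26, 15), (-33.0, 8, 25, 15), (-32.0, 6, 25, 14)]
right board x [(20.0, 7, 33, 19), (21.0, 8, 33, 19), (22.0, 7, 32, 17), (23.0, 5, 29, 14), (24.0, 5, 25, 12), (25.0, 14, 26, 17), (26.0, 38, 42, 37), (27.0, 73, 73, 70), (28.0, 106, 103, 100), (29.0, 128, 125, 122), (30.0, 137, 134, 130), (31.0, 141, 138, 134), (32.0, 137, 134, 131), (33.0, 128, 125, 122)]
left board x [(-34.0, 115, 114, 111), (-33.0, 129, 126, 123), (-32.0, 135, 133, 130), (-31.0, 139, 135, 133), (-30.0, 136, 133, 130), (-29.0, 120, 119, 115), (-28.0, 99, 101, 96), (-27.0, 72, 79, 72), (-26.0, 45, 58, 48), (-25.0, 22, 41, 29), (-24.0, 6, 29, 17), (-23.0, 2, 24, 13), (-22.0, 5, 22, 13), (-21.0, 8, 19, 14)]
```

```bash
python3 -m inch '[[[0,0,0.005],0,1],[[0,0,0.005],0,1],[[0,0,0.005],0,1],[[0,0,0.005],0,1],[[0,0,0],0,1],[[0,0,0],0,1],[[0,0,0],0,1],[[0,0,0],0,0.3],[[0,0,0],0,0.3],[[0,0,0],0,0.2]]'; python3 - <<'E'
from h import *
np.set_printoptions(precision=2,suppress=True)
s=eyes.read_camera("scene");t=eyes.read_camera("top")
for p in(s,t):
    for k in("paddle","pointer"):print(k,[(np.array(d["centre"]),round(d["score"],2)) for d in eyes.spot_point(k,p)][:2])
E
python3 fit.py | head -1
```

```text
t: 24.45
eef_pos: [626.2, 32.3, 25.4]
tcp_rot: [-3.141, 0.0, 1.305]
ft_force: [0.9, -0.6, -0.6]
opening: 0.386
grip_force: 0.0
paddle [(array([256.6, 279.8]), 0.95), (array([306.2, 181.7]), 0.3)]
pointer [(array([267.6, 271.6]), 0.72)]
paddle [(array([174.3, 358.2]), 0.95)]
pointer [(array([181.3, 365.4]), 0.82)]
eef [626.3  32.3  25.6] in nest [-2.3 -1.8] yaw 0.0002522642060385216 f [ 0.3 -0.8  0.3]
```

Released. Rise straight, travel 160 mm along the jig's -y and 40 mm along its -x to above the bar, and shut the fingers on the way.

```bash
python3 -m inch '[[[0,0,-0.1],0,0.2],[[0,0,-0.3],0,0.2],[[0,0,-0.4],0,0.2],[[0,0,-0.4],0,0.2],[[0,0,-0.22],0,0.6],[[-0.38,-0.09,0],0,1],[[-0.38,-0.1,0],0,1],[[-0.38,-0.09,0],0,1],[[-0.38,-0.1,0],0,1],[[-0.38,-0.09,0],0,1]]'; python3 -m inch '[[[-0.38,-0.1,0],0,1],[[-0.38,-0.09,0],0,1],[[0,0,0.05],0,1],[[0,0,0.1],0,1],[[0,0,0.1],0,1],[[0,0,0.06],0,1],[[0,0,0],0,1],[[0,0,0],0,1],[[0,0,0],0,1],[[0,0,0],0,1]]'
cat > pad.py <<'E'
from h import *
np.set_printoptions(precision=1,suppress=True)
F=[]
s=eyes.read_camera("scene");F.append(env.state()["ft_force"][2]);t=eyes.read_camera("top");st=env.state();F.append(st["ft_force"][2])
e=np.array(st["eef_pos"]);print("eef",e,"target off",e[:2]-[545.7,-111.7],"Fz",F,"open",st["opening"],"tip proj z+12",proj(s,[*e[:2],e[2]+12]))
for n,p in(("s",s),("t",t)):
    for k in("paddle","pointer","contact_block"):print(n,k,[(np.array(d["centre"]),round(d["score"],2)) for d in eyes.spot_point(k,p)][:1],end=" ")
    print()
print("bar proj rel/half/bottom",[proj(s,X) for X in([548.9,-112.6,80],[545.7,-111.7,60],[546.7,-112,40])])
# dark bar end at -y side: column of the bar's end in the picture, mask of paddle
np.save("pad_%d.npy"%int(st["t"]*100),s["pixels"])
E
python3 pad.py; python3 fit.py|sed -n 2,4p|cut -c1-600
```

```text
t: 26.05
eef_pos: [567.8, -72.1, 110.4]
tcp_rot: [-3.141, 0.0, 1.304]
ft_force: [0.1, -0.9, -0.2]
opening: 0.004
grip_force: 0.0
t: 27.3
eef_pos: [546.2, -111.3, 92.4]
tcp_rot: [3.141, 0.0, 1.305]
ft_force: [-0.7, -0.2, -0.1]
opening: 0.005
grip_force: 0.0
eef [ 546.2 -111.3   92.3] target off [0.5 0.4] Fz [np.float64(0.8732392911761839), np.float64(-1.571599256906847)] open 0.004217987830127588 tip proj z+12 [251.6 277.8]
s paddle [(array([254.6, 280.5]), 0.57)] s pointer [(array([246.9, 342.6]), 0.62)] s contact_block [(array([259.6, 317.6]), 0.6)] 
t paddle [] t pointer [] t contact_block [(array([162.5, 336. ]), 0.56)] 
bar proj rel/half/bottom [array([257.4, 279.3]), array([260. , 279.3]), array([263.9, 280.2])]
front board y [(-46.0, 124, 159, 136), (-45.0, 118, 150, 129), (-44.0, 109, 136, 118), (-43.0, 98, 119, 106), (-42.0, 90, 106, 96), (-41.0, 84, 97, 90), (-40.0, 83, 96, 89), (-39.0, 84, 97, 90), (-38.0, 89, 101, 93), (-37.0, 98, 108, 101), (-36.0, 111, 118, 113), (-35.0, 122, 126, 122), (-34.0, 129, 131, 128), (-33.0, 132, 134, 132), (-32.0, 134, 136, 135)]
right board x [(20.0, 89, 90, 86), (21.0, 87, 89, 86), (22.0, 87, 89, 85), (23.0, 87, 89, 84), (24.0, 86, 88, 83), (25.0, 87, 89, 84), (26.0, 89, 91, 86), (27.0, 92, 93, 88), (28.0, 99, 98, 93), (29.0, 102, 100, 96), (30.0, 100, 99, 95), (31.0, 101, 100, 96), (32.0, 101, 100, 97), (33.0, 98, 99, 94)]
left board x [(-34.0, 167, 174, 170), (-33.0, 167, 174, 171), (-32.0, 168, 174, 172), (-31.0, 168, 174, 172), (-30.0, 168, 173, 172), (-29.0, 167, 171, 170), (-28.0, 165, 170, 168), (-27.0, 164, 170, 167), (-26.0, 164, 169, 166), (-25.0, 164, 170, 165), (-24.0, 163, 169, 165), (-23.0, 163, 169, 165), (-22.0, 163, 168, 165), (-21.0, 162, 168, 166)]
```

```bash
cat > feel.py <<'E'
from h import *
import sys
np.set_printoptions(precision=1,suppress=True)
F=[];n=int(sys.argv[1])
for i in range(n):
    s=eyes.read_camera("scene");F.append(env.state()["ft_force"])
st=env.state();print("t",st["t"],"z",st["eef_pos"],"F",np.mean(F,0).round(2),"+-",np.std(F,0)[2]/n**.5)
y=-.266;R=np.array([[np.cos(y),-np.sin(y)],[np.sin(y),np.cos(y)]]);N=np.array([629,33.4])
def prof(pts,z):
    q=np.array([proj(s,[*(N+R@p),z]) for p in pts],np.float32)
    return cv2.remap(s["pixels"],q[:,1:2].copy(),q[:,:1].copy(),cv2.INTER_LINEAR)[:,0].astype(int)
def show(n,v,axis,fix,z):
    pr=np.mean([prof([(a,f) if axis==0 else (f,a) for a in v],z) for f in fix],0).round().astype(int)
    print(n,*["%d:%d,%d"%(a,c[0],c[1]-c[0]) for a,c in zip(v,pr)])
show("block y z47",np.arange(-100,-40,2.),1,(-12,-6,0,6,12),47)
show("board front y z34",np.arange(-48,-34,1.),1,(-22,22),34)
show("board left x z34",np.arange(-34,-20,1.),0,(-37,-35),34)
show("board right x z34",np.arange(20,32,1.),0,(-37,-35),34)
show("board back y z34",np.arange(30,48,1.),1,(-22,22),34)
E
python3 feel.py 8
python3 -m inch '[[[0,0,0.05],0,1],[[0,0,0.1],0,1],[[0,0,0.1],0,1],[[0,0,0.06],0,1],[[0,0,0.05],0,1],[[0,0,0.04],0,1],[[0,0,0.04],0,1],[[0,0,0],0,1],[[0,0,0],0,1],[[0,0,0],0,1]]'
python3 feel.py 8
```

```text
t 28.15 z [ 546.1 -111.3   92.2] F [ 0.  -0.1  0.4] +- 0.24553290156706076
block y z47 -100:165,5 -98:140,5 -96:95,3 -94:78,2 -92:54,2 -90:18,0 -88:21,-1 -86:56,-2 -84:71,-2 -82:74,-2 -80:75,-2 -78:77,-2 -76:79,-2 -74:80,-2 -72:80,-1 -70:86,-4 -68:135,-20 -66:166,-22 -64:182,-19 -62:189,-15 -60:187,-15 -58:176,-17 -56:152,-4 -54:141,4 -52:163,4 -50:163,4 -48:105,2 -46:56,5 -44:18,12 -42:17,7
board front y z34 -48:227,3 -47:250,2 -46:254,0 -45:252,0 -44:241,1 -43:214,3 -42:158,6 -41:96,16 -40:57,35 -39:48,55 -38:58,64 -37:69,63 -36:73,61 -35:76,58
board left x z34 -34:244,2 -33:253,0 -32:255,0 -31:254,0 -30:248,2 -29:232,4 -28:192,13 -27:146,25 -26:100,42 -25:78,54 -24:72,62 -23:71,61 -22:70,53 -21:65,42
board right x z34 20:75,61 21:78,66 22:76,68 23:62,64 24:50,55 25:68,36 26:117,16 27:199,3 28:242,0 29:255,0 30:255,0 31:254,1
board back y z34 30:78,60 31:90,48 32:123,27 33:169,3 34:210,-16 35:234,-26 36:232,-20 37:212,-8 38:186,4 39:169,11 40:184,8 41:211,7 42:237,3 43:250,2 44:254,0 45:255,0 46:254,0 47:244,2
t: 29.4
eef_pos: [546.2, -111.3, 65.9]
tcp_rot: [3.141, 0.0, 1.305]
ft_f
[... 380 characters left out ...]
 -54:142,4 -52:163,4 -50:163,4 -48:105,2 -46:56,4 -44:18,12 -42:16,8
board front y z34 -48:227,3 -47:250,2 -46:254,0 -45:252,0 -44:241,1 -43:214,2 -42:157,7 -41:95,17 -40:56,36 -39:50,54 -38:58,64 -37:69,63 -36:72,62 -35:77,57
board left x z34 -34:244,2 -33:252,1 -32:255,0 -31:254,0 -30:248,1 -29:232,4 -28:193,13 -27:147,25 -26:101,42 -25:80,54 -24:72,64 -23:70,64 -22:70,54 -21:65,43
board right x z34 20:73,62 21:76,66 22:76,68 23:65,64 24:54,54 25:70,36 26:117,17 27:199,5 28:242,0 29:255,0 30:255,0 31:254,1
board back y z34 30:76,60 31:89,47 32:122,27 33:168,4 34:210,-16 35:234,-25 36:233,-20 37:212,-8 38:188,2 39:170,8 40:184,8 41:211,7 42:236,4 43:250,2 44:254,0 45:255,0 46:254,0 47:243,2
```

Board seated: visible edges at -26.4, +25.2 and -40 in the nest frame. The bar hasn't been touched yet, and neither force nor block changed. Continuing down in small steps.

```bash
python3 -m inch '[[[0,0,0.03],0,1],[[0,0,0.03],0,1],[[0,0,0.03],0,1],[[0,0,0.03],0,1],[[0,0,0.03],0,1],[[0,0,0],0,1],[[0,0,0],0,1],[[0,0,0],0,1],[[0,0,0],0,1],[[0,0,0],0,1]]'
python3 feel.py 6 | head -2; python3 - <<'E'
from h import *
s=eyes.read_camera("scene");cv2.imwrite("pics/unseen.png",s["pixels"])
# column of dark finger tip against bar: print grey values down the column through the tip
g=s["pixels"].astype(int).mean(2).round().astype(int)
for c in(276,278,280,282):print(c,g[236:276,c].tolist())
E
```

```text
t: 31.05
eef_pos: [545.2, -111.0, 56.8]
tcp_rot: [-3.14, -0.0, 1.305]
ft_force: [-5.6, 2.0, 6.8]
opening: 0.005
grip_force: 3.1
t 31.35 z [ 545.1 -110.9   56.8] F [-5.   2.1  6. ] +- 0.1263592738199241
block y z47 -100:128,3 -98:131,4 -96:105,4 -94:67,3 -92:56,3 -90:46,2 -88:19,1 -86:23,0 -84:58,-2 -82:73,-2 -80:74,-2 -78:75,-2 -76:78,-2 -74:79,-1 -72:80,-2 -70:79,-2 -68:92,-7 -66:128,-14 -64:177,-18 -62:189,-16 -60:183,-13 -58:178,-14 -56:168,-12 -54:150,-2 -52:164,3 -50:163,4 -48:105,1 -46:57,3 -44:19,11 -42:15,9
276 [18, 58, 44, 22, 23, 21, 18, 23, 24, 15, 21, 24, 41, 73, 62, 32, 20, 19, 22, 22, 15, 27, 41, 45, 53, 51, 48, 33, 48, 86, 132, 163, 167, 157, 155, 154, 157, 170, 111, 60]
278 [66, 48, 20, 22, 16, 20, 20, 18, 24, 20, 22, 14, 16, 15, 20, 36, 67, 59, 25, 18, 22, 20, 21, 13, 27, 27, 23, 21, 18, 18, 12, 10, 55, 137, 172, 179, 178, 112, 56, 65]
280 [29, 22, 23, 18, 17, 18, 23, 21, 20, 12, 16, 19, 17, 17, 7, 8, 5, 14, 35, 52, 43, 26, 22, 22, 25, 26, 20, 23, 22, 23, 22, 18, 19, 9, 4, 11, 3, 22, 30, 39]
282 [20, 24, 22, 22, 20, 21, 26, 22, 17, 17, 20, 16, 8, 6, 0, 8, 5, 3, 10, 11, 16, 23, 21, 20, 19, 24, 22, 19, 20, 17, 25, 24, 24, 23, 25, 22, 19, 18, 10, 9]
```

Contact, with about 6 mm of travel and a sideways push that shows the tip is on the robot-side slope of the bar. I'll lift off, shift 1.2 mm along jig +x and press to about two thirds of the way.

```bash
python3 -m inch '[[[0,0,-0.1],0,1],[[0,0,-0.1],0,1],[[0,0.02,0],0,1],[[0,0,0.1],0,1],[[0,0,0.08],0,1],[[0,0,0.05],0,1],[[0,0,0.05],0,1],[[0,0,0.03],0,1],[[0,0,0],0,1],[[0,0,0],0,1]]'
python3 feel.py 5 | head -2
```

```text
t: 32.65
eef_pos: [546.0, -111.2, 49.8]
tcp_rot: [-3.139, -0.0, 1.305]
ft_force: [-6.0, 2.4, 8.0]
opening: 0.005
grip_force: 3.6
t 32.9 z [ 546.  -111.1   49.8] F [-5.5  1.6  7.5] +- 0.18008450170846033
block y z47 -100:113,3 -98:119,5 -96:119,4 -94:116,4 -92:89,3 -90:73,3 -88:54,2 -86:20,1 -84:18,-1 -82:51,-1 -80:71,-2 -78:75,-2 -76:76,-2 -74:78,-2 -72:79,-3 -70:80,-2 -68:79,-1 -66:82,-2 -64:127,-11 -62:181,-17 -60:184,-15 -58:173,-17 -56:167,-14 -54:166,-13 -52:180,-8 -50:166,2 -48:106,1 -46:56,4 -44:18,11 -42:14,8
```

Block shift 4.3 mm puts travel at about 12.2 mm, and the moment-corrected force (about 6.4 N) agrees. That leaves about 7.8 mm; I'll go 6.6 and recheck.

```bash
python3 -m inch '[[[0,0,0.03],0,1],[[0,0,0.03],0,1],[[0,0,0.02],0,1],[[0,0,0.02],0,1],[[0,0,0.01],0,1],[[0,0,0],0,1],[[0,0,0],0,1],[[0,0,0],0,1],[[0,0,0],0,1],[[0,0,0],0,1]]'
python3 feel.py 6
```

```text
t: 34.15
eef_pos: [545.7, -111.1, 43.2]
tcp_rot: [-3.138, -0.0, 1.305]
ft_force: [-6.7, 1.8, 7.7]
opening: 0.004
grip_force: 4.1
t 34.45 z [ 545.7 -111.1   43.2] F [-6.6  2.3  8. ] +- 0.12404915029382807
block y z47 -100:113,3 -98:117,3 -96:124,4 -94:150,5 -92:144,5 -90:103,3 -88:73,2 -86:60,2 -84:26,1 -82:18,0 -80:48,0 -78:71,-2 -76:74,-2 -74:75,-2 -72:77,-2 -70:78,-2 -68:79,-2 -66:79,-1 -64:84,-4 -62:118,-11 -60:168,-15 -58:171,-18 -56:161,-14 -54:168,-13 -52:190,-15 -50:184,-11 -48:109,-3 -46:54,4 -44:19,11 -42:15,10
board front y z34 -48:227,2 -47:250,2 -46:254,0 -45:252,0 -44:242,0 -43:215,3 -42:158,8 -41:96,18 -40:55,37 -39:46,56 -38:56,64 -37:68,64 -36:72,60 -35:75,57
board left x z34 -34:244,2 -33:253,0 -32:255,0 -31:254,0 -30:248,1 -29:233,3 -28:194,12 -27:148,25 -26:102,42 -25:78,56 -24:69,63 -23:68,62 -22:68,52 -21:65,43
board right x z34 20:73,63 21:76,66 22:76,67 23:63,64 24:52,53 25:70,35 26:118,17 27:200,4 28:242,0 29:255,0 30:255,0 31:254,1
board back y z34 30:77,61 31:90,47 32:121,27 33:168,4 34:210,-16 35:234,-24 36:234,-20 37:212,-8 38:186,4 39:168,10 40:184,8 41:212,6 42:237,3 43:250,2 44:254,0 45:255,0 46:254,0 47:244,1
```

Block shift is 6.7 of 7.0 mm, so about 19 of 20 mm travel, and the board hasn't moved. One last millimetre.

```bash
python3 -m inch '[[[0,0,0.01],0,1],[[0,0,0.005],0,1],[[0,0,0],0,1],[[0,0,0],0,1],[[0,0,0],0,1],[[0,0,0],0,1],[[0,0,0],0,1],[[0,0,0],0,1],[[0,0,0],0,1],[[0,0,0],0,1]]'
python3 feel.py 4 | head -2; python3 - <<'E'
from h import *
s=eyes.read_camera("scene")
for k in("pointer","paddle","coil_board"):print(k,[(np.round(d["centre"],1),round(d["score"],2)) for d in eyes.spot_point(k,s)][:1])
E
```

```text
t: 35.7
eef_pos: [545.7, -111.1, 42.3]
tcp_rot: [-3.138, -0.0, 1.305]
ft_force: [-7.0, 2.1, 7.7]
opening: 0.006
grip_force: 4.1
t 35.9 z [ 545.7 -111.    42.3] F [-7.1  1.9  8.2] +- 0.3448763092591431
block y z47 -100:107,4 -98:117,4 -96:127,5 -94:151,5 -92:144,5 -90:102,3 -88:73,3 -86:62,2 -84:28,1 -82:12,0 -80:41,-2 -78:70,-3 -76:75,-3 -74:75,-2 -72:77,-3 -70:78,-2 -68:79,-1 -66:80,-1 -64:78,-2 -62:106,-8 -60:160,-13 -58:169,-17 -56:161,-14 -54:166,-13 -52:190,-15 -50:185,-13 -48:110,-5 -46:56,3 -44:18,11 -42:15,9
pointer [(array([265.3, 269.8]), 0.91)]
paddle [(array([260.3, 280.1]), 0.62)]
coil_board [(array([306.3, 180. ]), 0.93)]
```

Block shift is now 7.0 mm, which is half travel. The paddle shows at (260.3,280.1), where (260.0,279.3) was predicted for half travel. Handing in.

```bash
python3 -c "
from cell import env
print(env.job_done())"
```

```text
the job is handed in; nothing more can be done
None
```

I handed the job in at about 36 s: the heat-sink board is seated flat in the nest and released, and the gripper is holding the paddle at half travel, judged from the contact block's 7.0 mm slide and the paddle's place in the camera picture. The result of the judging was not shown.

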